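# Latch the board carriage of a test jig onto its sprung contacts

## Robot

A 6-joint arm with a two-finger parallel gripper is mounted at the origin on a cart in front of the work surface, level with it; the furniture and walls round the work are solid. World frame = base frame: x ahead of the robot, y to its left, z up, the work surface at z = 0. Lengths are in m, angles in rad, forces in N, time in s.
With the tool pointing down it reaches from about 0.3 to 0.75 m from the base axis. Payload 8.5 kg.
Tool frame: the origin (TCP) lies at the very end of the fingers, on their centre line; the grasp point (between the pads) lies 19 mm behind it (ctrl.grip_point_offset is the distance from the TCP to the grasp point, in m); z points along the fingers, y is the line along which they close (so a half turn about z gives the same grasp; the last joint's range is limited). The gripper opens to 88 mm and grips with 3 to 60 N. Pads are 18 mm wide; open, the fingers measure 123 mm over their backs; the gripper's body (75 mm by 187 mm) begins 45 mm behind the grasp point.
Start: joints at [-1.47, 0.381, 1.297, -0, 1.464, -0.215], TCP at [0.171, -0.523, 0.239] pointing down, gripper open.
Joint ranges: [-3.11, 3.11], [-0.89, 2.33], [0.22, 2.48], [-1.42, 4.56], [0.17, 2.85], [-2.88, 2.88]. Speed limits (rad/s): [2.39, 2.39, 3.14, 3.14, 3.14, 3.14].

## Interface

Orientations are given as a 3x3 rotation matrix whose columns are the frame's x, y, z axes.
In Python, from workcell import ctrl, imaging gives the robot as it stands.
- The arm moves only by the shell command python3 -m handwheel 'ROWS'. ROWS is a JSON object of lists of equal length, an entry for each row: "grip": the closure, from 0 (fully open) to 1 (shut); "slide": the shift along the world's x, y, z in m, a list of three; "angular": the turn, a rotation vector about the world's x, y, z in rad, a list of three. In form: {"grip": [grip, ...], "slide": [[dx, dy, dz], ...], "angular": [[ax, ay, az], ...]}. A call has 1 to 5 rows; each row is the pose to reach, as a shift and turn from the pose commanded when the call began; what a row does not reach only later rows make up. A row lasts 1/10 s, in which the tool goes at most 50 mm and 8.59 degrees, less where a joint would pass 70% of its speed; a pose out of reach is approached as far as the arm can. A call with a gripper value outside its range is refused whole. The fingers move at their own pace and stop on an object; the grip force is fixed at half the most. Time passes only in rows, so rows that repeat a pose let the fingers close. It gives the time, the measured TCP pose, the force, the opening and the grip force at its end, in the units of the state.
- ctrl.sense(): the state, without advancing time (a new reading comes with each control period).
- imaging.snapshot(name): name is "scene" or "top" or "wrist"; returns (picture, depth): 384x512x3 uint8, red, green, blue; 384x512 float32, m along the optical axis (not along the pixel's ray), 0 where there is no reading.
- imaging.get_calibration(name): a dict with "mtx" (3x3 intrinsics, pixels), "R" (3x3) and "t" (3): a world point X has camera coordinates R X + t; the wrist camera has in their place "tool_from_camera" (4x4, takes a point from camera to tool coordinates, whose origin is the TCP and whose axes are the flange's). Camera axes: x right, y down, z forward; pixel columns grow to the right and rows downward; lengths in m; the calibration is good to about 2 mm. The wrist camera is an equidistant fisheye: a pixel r from the principal point sees the ray r / f radians off the axis. A picture is of the moment at which its call begins: read the wrist's pose just before it. get_calibration takes no time and is no camera call.
- ctrl.sign_off(): hands the job in; it is judged then, once.
The state is a dict: "time_s": time; "joint_positions": joint angles; "qvel": joint speeds; "tau": joint torques, N m; "eef_pos": TCP position; "ee_rot": TCP orientation; "wrist_force": force on the tool from outside, world axes, zero at the start; "torque": the same for the moment, N m; "gripper_width": opening from 0.0 (shut) to 1.0 (fully open); "grasp_force": force on a finger pad.
Only numpy, scipy, OpenCV 4.12 (cv2) and the standard library are available. Lean on these libraries where they do the work, as an engineer would, in place of code of your own. Each camera call takes 0.05 s, during which the arm holds its last target. There are 200 camera calls.

## Task

Slide the blue board carriage of the test jig up until you feel it just meet the sprung contacts of the grey head, gently, because hard pushing by hand bends them. Then swing the wire loop over and hook it behind the steel keeper on the carriage, and throw the red lever over centre until it stays fully down by itself and the latch holds the carriage pressed on the contacts. Do not shift the things lying around.

Things in the scene. Friction and masses are not known exactly. Their poses are not given: they have to be found in the camera images.
- jig: Fixed aluminium base plate of the test jig, 340 x 90 x 12 mm; origin at the centre of its underside on the bench. +x runs lengthwise from the grey contact head towards the blue carriage, +y across, +z up. Lengths below are mm along these axes.
- pivot_nominal (a point): Point on the jig (-55, 0, 50): lever pivot of the grey head (block 95 long, 50 wide, top z 39, with contacts, lever, loop) at its nominal place. The head is really clamped d further along x, d anywhere in -8..8, NOT measured; all on it shares d. Its contact face is 26 ahead (+x) of the pivot, yields from 5 N on at 10 N/mm. When the carriage touches it the keeper is 83 ahead of the pivot.
- carriage: Blue carriage 146 x 80 with a green board, slides along the jig's x with about 1.5 N friction, stays where left. Origin: under the middle of its front face (the one meeting the contacts), at bench height; axes as the jig. Starts 20 to 50 mm short of the contacts. The fingers must never bear on it with more than 20 N, squeezing included; once let go the contacts push it back about 1 mm.
- push_face (a point): Centre of the outer face of the upright blue plate at the carriage's rear end (carriage x = 146, z = 36); the plate is 62 wide, 6 thick, from z = 21 to 51. Push here towards -x with shut fingers.
- keeper: Steel keeper on the carriage (carriage x = 57), 30 wide. Origin: centre of the 5 thick loop bar when seated, z = 50. Post at its -x side (x -10.5 to -2.5), flat saddle below (top z -2.5, out to x +9.5), lip on the post (z +3.5 to +8) jutting to x = 0. The bar must come down beyond the lip, 2.5 or more past the origin, onto the saddle; the lever then draws it back under the lip.
- lever (a joint): Latch lever hinged about y at the head's pivot, rad. 0 = open stop, handle up, leaning 10 deg to +x; grows as it is thrown towards -x and down; 1.745 = fully down, handle level to -x. Stays where left. With the loop hooked: load from about 0.6, most (7 N at the grip) near 1.1, dead centre 1.6, then it pulls itself down. Leave it near 0 for hooking, or the loop does not reach.
- lever_nominal (a point): Point on the jig where the middle of the lever's red grip is if d = 0 and lever = 0 (63 from the pivot). The grip is 20 wide (y), 9 thick and reaches from 39 to 87 from the pivot.
- loop (a joint): Wire loop hinged on the lever, 12 from the pivot at 88 deg + lever above +x. 0 = parked on its stop, back and up; grows as it swings forward and down. It points at 125 deg + lever - loop above +x; 2.32 = bar on the saddle with lever 0. Bar 90 from its hinge, wire arms at y +-18.5. Swings freely, falls to either side by its weight (35 g); once lying it follows the lever.
- loop_nominal (a point): Point on the jig where the middle of the round red grip on the loop bar is if d = 0, lever = 0 and loop = 0. The grip is 10 thick, along y from 24 to 50. The loop reaches over the keeper only if the carriage is within about 3 mm of touching the contacts.
- fuse: Bystander: white fuse, 10 x 39 x 10 mm, lying on the bench on the jig's -y side; origin at its underside.
- tape_roll: Bystander: black roll of insulating tape, 62 mm across, 19 high, lying on the bench on the jig's -y side near the carriage's end; origin at its underside.
- usb_stick: Bystander: red stick, 18 x 52 x 8 mm, lying on the bench beyond the head's end of the jig; origin at its underside.

How it is judged:
By the outcome, as a careful person would: the job done as asked, in the order asked, and still so for the second after the job is handed in, with the robot touching nothing.
It also fails if it takes over 59 s, if anything falls off the work surface, if the arm or the gripper's body presses on something with over 40 N, if the wrist force passes 120 N, or if a joint passes its speed limit or range.

## Working session

There is one attempt and no reset: what is moved stays moved. The work goes in short steps, Python scripts to look and compute and a shell command to move; the robot and the scene stay as the last step left them, time stands still between calls to the robot, and variables do not carry over. Pictures are saved under pics/ and viewed, at most 10 in all, crops included, and the job is handed in when it is done.

```bash
mkdir -p pics; python3 - <<'E'
from workcell import ctrl, imaging
import cv2,numpy as np
s=ctrl.sense();print(s['time_s'],s['eef_pos'],s['ee_rot'],ctrl.grip_point_offset)
for n in ['scene','top']:
    p,d=imaging.snapshot(n);cv2.imwrite(f'pics/{n}0.png',p[:,:,::-1]);np.savez(f'pics/{n}0.npz',p=p,d=d)
    c=imaging.get_calibration(n);print(n,c['mtx'].tolist(),np.round(c['R'],4).tolist(),c['t'], -c['R'].T@c['t'])
E
```

```text
0.0 [ 0.17078571 -0.52251419  0.23813023] [[ 9.50541516e-01  3.10597485e-01 -1.70577143e-04]
 [ 3.10597392e-01 -9.50540426e-01  1.46928995e-03]
 [ 2.94217293e-04 -1.44960191e-03 -9.99998906e-01]] 0.0187
scene [[432.0429535632962, 0.0, 254.28532599493354], [0.0, 432.0429535632962, 188.675031929174], [0.0, 0.0, 1.0]] [[-0.6613, -0.7498, -0.0216], [-0.4752, 0.4411, -0.7613], [0.5804, -0.4932, -0.648]] [0.48220203 0.23281767 0.98207148] [-0.14043056  0.74321817  0.82407115]
top [[499.28312340397105, 0.0, 267.86644448121245], [0.0, 499.28312340397105, 185.94611729196836], [0.0, 0.0, 1.0]] [[-0.0112, -0.9999, 0.0075], [-0.9936, 0.0103, -0.1127], [0.1126, -0.0087, -0.9936]] [0.18146951 0.53177842 1.06971459] [0.40998175 0.18532347 1.12141828]
```

View pics/scene0.png

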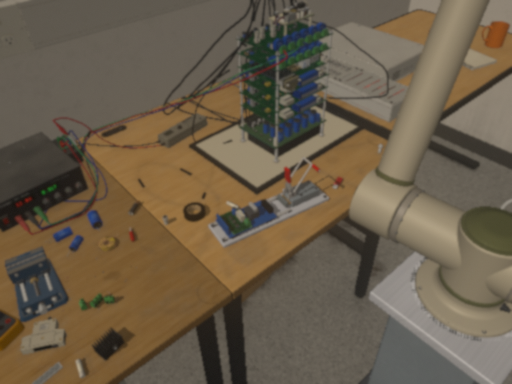

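View pics/top0.png

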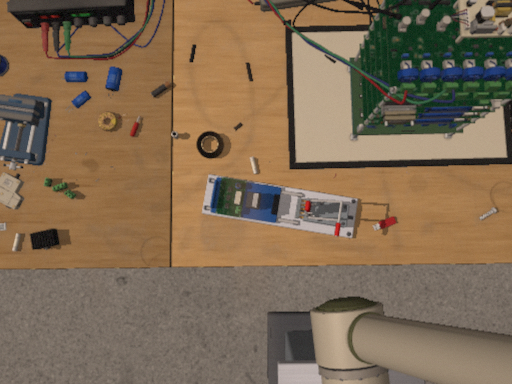

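```bash
cat > h.py <<'E'
import numpy as np,cv2
from workcell import ctrl, imaging
def ray(n,px,z):
    c=imaging.get_calibration(n);R,t,K=map(np.array,(c['R'],c['t'],c['mtx']))
    C=-R.T@t; px=np.atleast_2d(px).astype(float)
    d=np.c_[px,np.ones(len(px))]@np.linalg.inv(K).T@R
    return C+d*((z-C[2])/d[:,2])[:,None]
def proj(n,X):
    c=imaging.get_calibration(n);x=np.atleast_2d(X)@c['R'].T+c['t'];x=x@c['mtx'].T
    return x[:,:2]/x[:,2:]
E
python3 - <<'E'
import cv2,numpy as np
a=cv2.imread('pics/top0.png')[165:245,195:405]
b=cv2.imread('pics/scene0.png')[145:250,200:360]
cv2.imwrite('pics/c1.png',np.vstack([cv2.resize(a,(780,297),interpolation=cv2.INTER_CUBIC)]))
cv2.imwrite('pics/c2.png',cv2.resize(b,(800,525),interpolation=cv2.INTER_CUBIC))
E
```

```text
(no output)
```

View pics/c1.png

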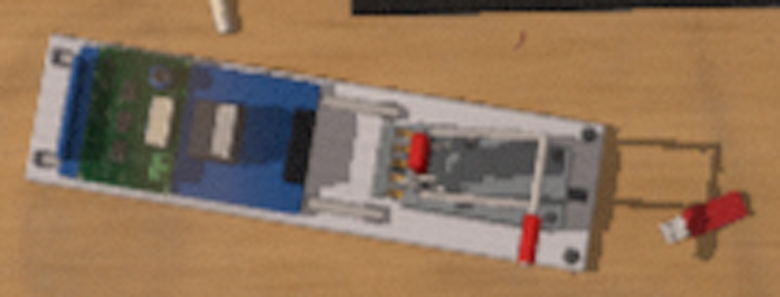

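View pics/c2.png

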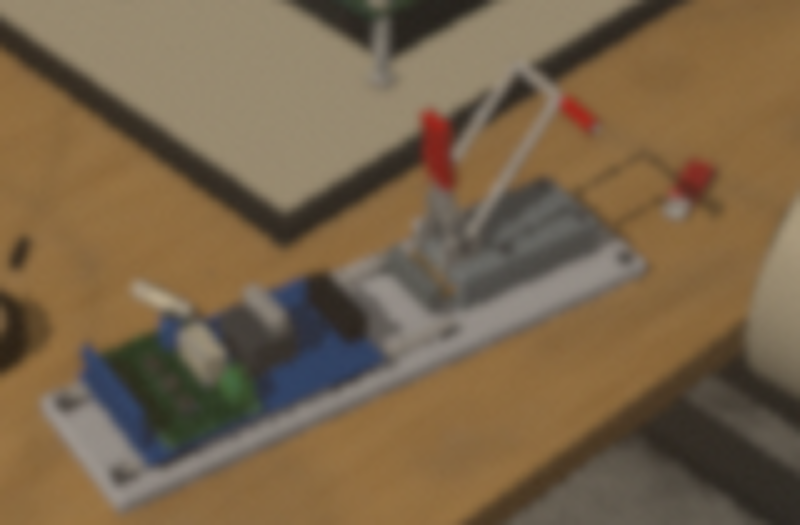

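```bash
python3 - <<'E'
from h import *
c=np.array([[52,36],[616,124],[588,271],[27,181]])/3.714+[195,165]
A=ray('top',c-.5+.5/3.7,.012);print(A)
s=np.array([[42,402],[120,508],[648,266]])/5+[200,145]
print(ray('scene',s-.5+.1,.012))
# fit rigid: jig corners
J=np.array([[170,-45],[-170,-45],[-170,45],[170,45]])/1e3
m=A[:,:2].mean(0);U,S,V=np.linalg.svd((A[:,:2]-m).T@J);R=U@V;print(m,R,np.degrees(np.arctan2(R[1,0],R[0,0])),(J@R.T+m-A[:,:2])*1e3)
# white-ness edges: red parts by two views
for n in('top','scene'):
    z=np.load(f'pics/{n}0.npz');p=z['p'];h=cv2.cvtColor(p,cv2.COLOR_RGB2HSV)
    r=((h[...,0]<8)|(h[...,0]>172))&(h[...,1]>150)&(h[...,2]>70)
    k,l,st,ce=cv2.connectedComponentsWithStats(r.astype(np.uint8))
    for i in range(1,k):
        if st[i,4]>8 and 140<ce[i,1]<250 and 250<ce[i,0]<420:print(n,st[i],ce[i],np.median(z['d'][l==i]))
    b=(h[...,0]>100)&(h[...,0]<125)&(h[...,1]>110)&(h[...,2]>50)
    k,l,st,ce=cv2.connectedComponentsWithStats(b.astype(np.uint8))
    for i in range(1,k):
        if st[i,4]>15 and 140<ce[i,1]<250 and 190<ce[i,0]<420:print(n,'blue',st[i],ce[i])
E
```

```text
[[ 0.56322766  0.30798264  0.012     ]
 [ 0.506389   -0.03096959  0.012     ]
 [ 0.41867051 -0.01143872  0.012     ]
 [ 0.47590376  0.32272378  0.012     ]]
[[ 0.55897146  0.31324476  0.012     ]
 [ 0.47205531  0.32927475  0.012     ]
 [ 0.41362444 -0.00324081  0.012     ]]
[0.49104774 0.14707453] [[ 0.16871056 -0.98566564]
 [ 0.98566564  0.16871056]] 80.28714332150481 [[ 0.85582203 -0.93692784]
 [ 0.33289098  2.88898619]
 [-0.65852671 -1.45793852]
 [-0.53018629 -0.49411982]]
top [305 201   6  11  52] [307.38461538 205.84615385] 0.99014664
top [379 217  17  12 126] [387.04761905 222.02380952] 1.1135721
top [335 223   5  13  49] [337.14285714 228.73469388] 0.9824387
top blue [211 178  10  35 188] [215.26595745 194.5       ]
top blue [252 184  29  38 582] [266.58591065 201.15292096]
scene [312 165   7   6  22] [315.22727273 167.5       ] 1.1232541
scene [284 168   7  14  67] [286.95522388 174.28358209] 1.1339717
scene [335 178   7   6  30] [338.46666667 180.3       ] 1.2838385
scene blue [254 212  21  14 127] [263.24409449 218.30708661]
scene blue [218 218  10  13  46] [222.84782609 224.08695652]
```

```bash

python3 -m handwheel '{"grip":[0,0,0,0,0],"slide":[[0.02,0.043,0.02],[0.04,0.086,0.03],[0.06,0.13,0.04],[0.08,0.173,0.05],[0.1,0.216,0.05]],"angular":[[0,0,-0.1],[0,0,-0.2],[0,0,-0.3],[0,0,-0.4],[0,0,-0.485]]}'
python3 -m handwheel '{"grip":[0,0,0,0,0],"slide":[[0.02,0.043,0.01],[0.04,0.086,0.02],[0.06,0.13,0.03],[0.08,0.173,0.04],[0.1,0.216,0.05]],"angular":[[0,0,0],[0,0,0],[0,0,0],[0,0,0],[0,0,0]]}'
python3 -m handwheel '{"grip":[0.5,0.5,1,1,1],"slide":[[0.02,0.043,0],[0.04,0.086,0],[0.06,0.13,0],[0.08,0.173,0],[0.1,0.216,0]],"angular":[[0,0,0],[0,0,0],[0,0,0],[0,0,0],[0,0,0]]}'
python3 -m handwheel '{"grip":[1,1,1],"slide":[[0.01,0.03,0],[0.01,0.03,0],[0.01,0.03,0]],"angular":[[0,0,0],[0,0,0],[0,0,0]]}'
python3 - <<'E'
from h import *
s=ctrl.sense();p,d=imaging.snapshot('wrist');c=imaging.get_calibration('wrist')
print(s['time_s'],s['eef_pos'],np.round(s['ee_rot'],4).tolist(),c)
np.savez('pics/w1.npz',p=p,d=d,pos=s['eef_pos'],R=s['ee_rot'])
cv2.imwrite('pics/w1.png',cv2.resize(p[:,:,::-1],(800,600),interpolation=cv2.INTER_CUBIC))
E
```

```text
time_s: 0.6
eef_pos: [0.2713, -0.3052, 0.2896]
ee_rot: [[0.985, -0.173, 0.001], [-0.173, -0.985, -0.002], [0.001, 0.001, -1.0]]
wrist_force: [1.0, 0.0, 0.5]
gripper_width: 1.005
grasp_force: 0.0
time_s: 1.1
eef_pos: [0.371, -0.0888, 0.3391]
ee_rot: [[0.986, -0.169, 0.0], [-0.169, -0.986, 0.0], [0.0, -0.0, -1.0]]
wrist_force: [0.3, -0.2, 0.6]
gripper_width: 1.004
grasp_force: 0.0
time_s: 1.6
eef_pos: [0.4711, 0.1274, 0.3385]
ee_rot: [[0.986, -0.168, -0.0], [-0.168, -0.986, -0.0], [-0.0, 0.0, -1.0]]
wrist_force: [0.9, -0.5, -0.1]
gripper_width: 0.572
grasp_force: 0.0
time_s: 1.9
eef_pos: [0.4806, 0.1553, 0.3383]
ee_rot: [[0.986, -0.167, -0.001], [-0.167, -0.986, -0.0], [-0.001, 0.001, -1.0]]
wrist_force: [0.6, 0.3, 0.2]
gripper_width: 0.293
grasp_force: 0.0
1.9 [0.48063127 0.15532604 0.33825311] [[0.9859, -0.1672, -0.0011], [-0.1672, -0.9859, -0.0004], [-0.0011, 0.0006, -1.0]] {'mtx': array([[297.31863964,   0.        , 258.61126813],
       [  0.        , 297.31863964, 191.53796528],
       [  0.        ,   0.        ,   1.        ]]), 'tool_from_camera': array([[-5.65490516e-04, -9.48781046e-01, -3.15933863e-01,
         8.23394976e-02],
       [ 9.99999461e-01, -2.61553951e-04, -1.00442788e-03,
         7.28256971e-05],
       [ 8.70348384e-04, -3.15934261e-01,  9.48780683e-01,
        -1.45584608e-01],
       [ 0.00000000e+00,  0.00000000e+00,  0.00000000e+00,
         1.00000000e+00]])}
```

View pics/w1.png

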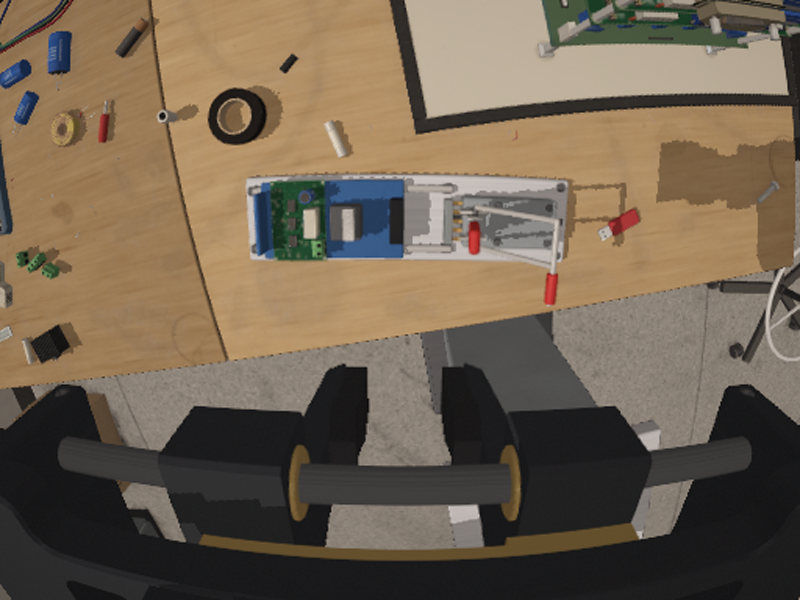

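```bash
cat >> h.py <<'E'
def wray(f,px,z):
    w=np.load(f);c=imaging.get_calibration('wrist');K=c['mtx'];T=c['tool_from_camera']
    px=np.atleast_2d(px).astype(float);q=(px-K[:2,2])/K[0,0];r=np.linalg.norm(q,axis=1)
    d=np.c_[q*(np.sin(r)/r)[:,None],np.cos(r)]@T[:3,:3].T@w['R'].T
    C=w['R']@T[:3,3]+w['pos']
    return C+d*((z-C[2])/d[:,2])[:,None]
def red(p,lo,hi,hue=None):
    h=cv2.cvtColor(p,cv2.COLOR_RGB2HSV)
    r=((h[...,0]<8)|(h[...,0]>172))&(h[...,1]>150)&(h[...,2]>70)
    if hue: r=(h[...,0]>100)&(h[...,0]<125)&(h[...,1]>110)&(h[...,2]>50)
    k,l,st,ce=cv2.connectedComponentsWithStats(r.astype(np.uint8))
    return [(st[i],ce[i]) for i in range(1,k) if st[i,4]>15 and (ce[i]>lo).all() and (ce[i]<hi).all()]
E
python3 - <<'E'
from h import *
f='pics/w1.npz'
c=np.array([[247,178],[569,179.5],[567,261.5],[249,260.5]])*.64-.18
A=wray(f,c,.012);print(A)
J=np.array([[170,-45],[-170,-45],[-170,45],[170,45]])/1e3
m=A[:,:2].mean(0);U,S,V=np.linalg.svd((A[:,:2]-m).T@J);R=U@V
print(m,np.degrees(np.arctan2(R[1,0],R[0,0])),((J@R.T+m-A[:,:2])*1e3).round(1))
jig=lambda X:((X[:,:2]-m)@R*1e3).round(1)
w=np.load(f)
for st,ce in red(w['p'],(140,90),(420,200)):print(st,ce,[ (z,jig(wray(f,ce,z))) for z in(.112,.1357)])
for st,ce in red(w['p'],(140,90),(420,200),1):print('b',st,ce,jig(wray(f,ce,.051)), jig(wray(f,[[st[0],ce[1]],[st[0]+st[2]-1,ce[1]]],.051)))
P=lambda u,v,z:jig(wray(f,np.array([[u,v]])*.64-.18,z))
print('front low edge',P(404,212,.036),'head face',P(462,215,.039),'plate outer top',P(256,220,.051),P(271,220,.051))
E
```

```text
[[ 0.56604581  0.30764367  0.012     ]
 [ 0.50843915 -0.02425178  0.012     ]
 [ 0.41994721 -0.01365098  0.012     ]
 [ 0.47880637  0.32661388  0.012     ]]
[0.49330964 0.1490887 ] 80.18790079856836 [[ 0.6  1.3]
 [ 0.2 -1.8]
 [ 0.   2.9]
 [-0.9 -2.3]]
[389 134  20  17 181] [398.93922652 141.66850829] [(0.112, array([[-186.3,  -16.6]])), (0.1357, array([[-174.1,  -19.9]]))]
[300 142   7  21 130] [303.08461538 151.96923077] [(0.112, array([[-52.7,   1.8]])), (0.1357, array([[-49. ,  -2.7]]))]
[348 175   9  20 139] [352.10071942 184.58992806] [(0.112, array([[-122.4,   45. ]])), (0.1357, array([[-114.3,   37.8]]))]
b [ 208  115   50   50 1672] [233.19198565 138.97069378] [[41.5 -5.5]] [[79.  -6. ]
 [ 6.6 -5.4]]
b [163 117  12  48 445] [168.53258427 141.5752809 ] [[140.3  -3.5]] [[149.2  -3.8]
 [131.6  -3.3]]
b [191 121  10   9  25] [197.2  123.72] [[ 94.5 -29.1]] [[103.9 -29.4]
 [ 90.3 -29. ]]
front low edge [[ 4.6 -8.6]] head face [[-51.5  -6.6]] plate outer top [[148.1  -5.3]] [[132.7  -4.8]]
```

```bash
python3 - <<'E'
from h import *
p=np.load('pics/w1.npz')['p'][105:205,150:375]
cv2.imwrite('pics/c3.png',cv2.resize(p[:,:,::-1],(787,350),interpolation=cv2.INTER_CUBIC))
E
```

```text
(no output)
```

View pics/c3.png

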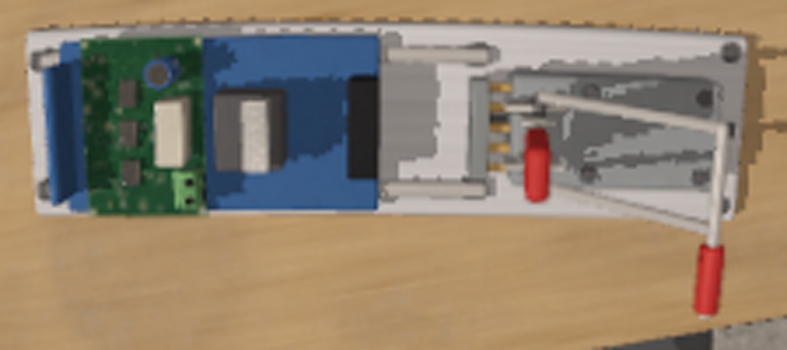

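```bash

python3 -m handwheel '{"grip":[1,1,1,1,1],"slide":[[0.011,0.045,0],[0.022,0.09,0],[0.033,0.135,0],[0.043,0.169,-0.02],[0.043,0.169,-0.06]],"angular":[[0,0,0],[0,0,0],[0,0,0],[0,0,0],[0,0,0]]}'
python3 -m handwheel '{"grip":[1,1,1,1,1],"slide":[[0,0,-0.045],[0,0,-0.09],[0,0,-0.135],[0,0,-0.17],[0,0,-0.19]],"angular":[[0,0,0],[0,0,0],[0,0,0],[0,0,0],[0,0,0]]}'
python3 -c "
from h import *
s=ctrl.sense();p,d=imaging.snapshot('wrist')
print(s['eef_pos'],s['wrist_force'])
np.savez('pics/w2.npz',p=p,d=d,pos=s['eef_pos'],R=s['ee_rot'])
cv2.imwrite('pics/w2.png',p[:,:,::-1])"
```

```text
time_s: 2.45
eef_pos: [0.5253, 0.3263, 0.2797]
ee_rot: [[0.986, -0.167, 0.005], [-0.167, -0.986, 0.003], [0.005, -0.003, -1.0]]
wrist_force: [0.4, -0.9, -0.6]
gripper_width: 0.005
grasp_force: 0.0
time_s: 2.95
eef_pos: [0.5231, 0.322, 0.0861]
ee_rot: [[0.985, -0.17, -0.004], [-0.171, -0.985, -0.002], [-0.003, 0.002, -1.0]]
wrist_force: [-1.4, 0.2, -0.2]
gripper_width: 0.007
grasp_force: 0.0
[0.52309029 0.32204767 0.08613155] [-1.38449615  0.2046751  -0.21708357]
```

View pics/w2.png

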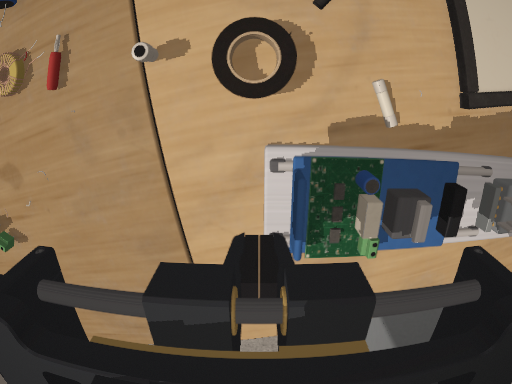

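```bash
python3 -c "
from h import *
f='pics/w2.npz'
m=np.array([.4933,.1491]);a=np.radians(80.19);R=np.array([[np.cos(a),-np.sin(a)],[np.sin(a),np.cos(a)]])
j=lambda X:((X[:,:2]-m)@R*1e3).round(1)
print('end corner',j(wray(f,[[265,147],[265,220]],.012)))
w=np.load(f)
for st,ce in red(w['p'],(270,140),(512,260),1):print(st,ce)
print('plate',j(wray(f,[[293,160],[292,210],[292,250],[307,160],[306,250]],.051)))
print('tcp',j(w['pos'][None]))
print('head',j(wray(f,[[485,205]],.036)))
"
```

```text
end corner [[170.7 -43.9]
 [170.3  15.4]]
[ 289  157   22  103 1636] [299.44621027 204.87591687]
[ 378  159   81   91 3288] [416.81751825 192.87195864]
[355 170  25  25 266] [364.76315789 179.37969925]
plate [[154.1 -42.7]
 [153.6  -9.1]
 [152.2  21.2]
 [145.2 -42.8]
 [142.3  21.4]]
tcp [[1.755e+02 1.000e-01]]
head [[-25.3  -4.1]]
```

```bash

python3 -m handwheel '{"grip":[1,1,1,1,1],"slide":[[0.0007,0.004,0],[0.0007,0.004,-0.025],[0.0007,0.004,-0.045],[0.0007,0.004,-0.056],[0.0007,0.004,-0.056]],"angular":[[0,0,0],[0,0,0],[0,0,0],[0,0,0],[0,0,0]]}'
python3 -m handwheel '{"grip":[1,1,1,1,1],"slide":[[-0.0007,-0.004,0],[-0.0014,-0.008,0],[-0.002,-0.012,0],[-0.0027,-0.016,0],[-0.0027,-0.016,0]],"angular":[[0,0,0],[0,0,0],[0,0,0],[0,0,0],[0,0,0]]}'
```

```text
time_s: 3.5
eef_pos: [0.5247, 0.3279, 0.0329]
ee_rot: [[0.986, -0.169, -0.0], [-0.169, -0.986, -0.0], [-0.0, 0.0, -1.0]]
wrist_force: [0.3, -0.2, 1.3]
gripper_width: -0.001
grasp_force: 0.0
time_s: 4.0
eef_pos: [0.5219, 0.3117, 0.0331]
ee_rot: [[0.986, -0.169, 0.0], [-0.169, -0.986, 0.0], [0.0, -0.0, -1.0]]
wrist_force: [-0.0, 0.3, -1.2]
gripper_width: 0.004
grasp_force: 0.0
```

```bash

python3 -m handwheel '{"grip":[1,1,1,1,1],"slide":[[-0.001,-0.006,0],[-0.002,-0.012,0],[-0.003,-0.018,0],[-0.0041,-0.024,0],[-0.0041,-0.024,0]],"angular":[[0,0,0],[0,0,0],[0,0,0],[0,0,0],[0,0,0]]}'
python3 -c "
from h import *
s=ctrl.sense();p,d=imaging.snapshot('wrist')
print(s['eef_pos'],s['wrist_force'])
np.savez('pics/w3.npz',p=p,d=d,pos=s['eef_pos'],R=s['ee_rot'])
cv2.imwrite('pics/w3.png',p[:,:,::-1])"
```

```text
time_s: 4.5
eef_pos: [0.5175, 0.2872, 0.0327]
ee_rot: [[0.986, -0.169, -0.001], [-0.169, -0.986, -0.001], [-0.001, 0.001, -1.0]]
wrist_force: [-0.6, -0.1, 0.2]
gripper_width: 0.006
grasp_force: 0.0
[0.51751384 0.28721469 0.03266742] [-0.5720849  -0.11203244  0.22561047]
```

View pics/w3.png

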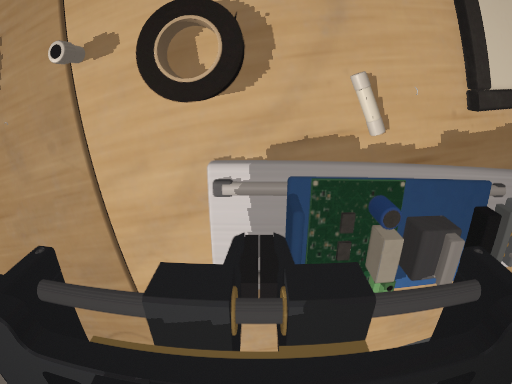

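```bash
cat > chk.py <<'E'
from h import *
import sys
s=ctrl.sense();u=np.array([.1704,.9854])
F=s['wrist_force'][:2]@u
print('x',round(float((s['eef_pos'][:2]-[.4933,.1491])@u*1e3),2),'F',round(float(F),2))
sys.exit(int(F>4))
E
python3 -m handwheel '{"grip":[1,1,1,1],"slide":[[-0.0003,-0.002,0],[-0.0007,-0.004,0],[-0.001,-0.006,0],[-0.001,-0.006,0]],"angular":[[0,0,0],[0,0,0],[0,0,0],[0,0,0]]}' >/dev/null; python3 chk.py || exit
python3 -m handwheel '{"grip":[1,1],"slide":[[-0.00017,-0.001,0],[-0.00017,-0.001,0]],"angular":[[0,0,0],[0,0,0]]}' >/dev/null; python3 chk.py || exit
python3 -m handwheel '{"grip":[1,1],"slide":[[-0.00017,-0.001,0],[-0.00017,-0.001,0]],"angular":[[0,0,0],[0,0,0]]}' >/dev/null; python3 chk.py || exit
python3 -m handwheel '{"grip":[1,1],"slide":[[-0.00017,-0.001,0],[-0.00017,-0.001,0]],"angular":[[0,0,0],[0,0,0]]}' >/dev/null; python3 chk.py || exit
python3 -m handwheel '{"grip":[1,1],"slide":[[-0.00017,-0.001,0],[-0.00017,-0.001,0]],"angular":[[0,0,0],[0,0,0]]}' >/dev/null; python3 chk.py || exit
```

```text
x 134.91 F -0.24
x 134.09 F 0.97
x 133.07 F 0.97
x 132.03 F 0.98
x 130.98 F 1.84
```

```bash

python3 -m handwheel '{"grip":[1,1],"slide":[[-0.00017,-0.001,0],[-0.00017,-0.001,0]],"angular":[[0,0,0],[0,0,0]]}' >/dev/null; python3 chk.py || exit
python3 -m handwheel '{"grip":[1,1],"slide":[[-0.00017,-0.001,0],[-0.00017,-0.001,0]],"angular":[[0,0,0],[0,0,0]]}' >/dev/null; python3 chk.py || exit
python3 -m handwheel '{"grip":[1,1],"slide":[[-0.00017,-0.001,0],[-0.00017,-0.001,0]],"angular":[[0,0,0],[0,0,0]]}' >/dev/null; python3 chk.py || exit
python3 -m handwheel '{"grip":[1,1],"slide":[[-0.00017,-0.001,0],[-0.00017,-0.001,0]],"angular":[[0,0,0],[0,0,0]]}' >/dev/null; python3 chk.py || exit
python3 -m handwheel '{"grip":[1,1],"slide":[[-0.00017,-0.001,0],[-0.00017,-0.001,0]],"angular":[[0,0,0],[0,0,0]]}' >/dev/null; python3 chk.py || exit
python3 -m handwheel '{"grip":[1,1],"slide":[[-0.00017,-0.001,0],[-0.00017,-0.001,0]],"angular":[[0,0,0],[0,0,0]]}' >/dev/null; python3 chk.py || exit
python3 -m handwheel '{"grip":[1,1],"slide":[[-0.00017,-0.001,0],[-0.00017,-0.001,0]],"angular":[[0,0,0],[0,0,0]]}' >/dev/null; python3 chk.py || exit
python3 -m handwheel '{"grip":[1,1],"slide":[[-0.00017,-0.001,0],[-0.00017,-0.001,0]],"angular":[[0,0,0],[0,0,0]]}' >/dev/null; python3 chk.py || exit
```

```text
x 129.95 F 0.84
x 128.96 F 0.81
x 127.94 F 1.37
x 126.95 F 0.85
x 126.14 F 2.96
x 125.79 F 6.82
```

```bash

python3 -m handwheel '{"grip":[1],"slide":[[0,0,0]],"angular":[[0,0,0]]}' >/dev/null; python3 chk.py
python3 -m handwheel '{"grip":[1,1],"slide":[[-0.00009,-0.0005,0],[-0.00009,-0.0005,0]],"angular":[[0,0,0],[0,0,0]]}' >/dev/null; python3 chk.py;python3 -c "
from h import *
s=ctrl.sense();print(s['time_s'],s['eef_pos'])"
```

```text
x 125.77 F 5.77
x 125.65 F 8.97
7.25 [0.51514496 0.27283788 0.03285161]
```

```bash

python3 -m handwheel '{"grip":[1,1,1,1,1],"slide":[[0.002,0.012,0],[0.002,0.012,0.04],[0.002,0.012,0.09],[0.002,0.012,0.14],[0,0,0.19]],"angular":[[0,0,0],[0,0,0],[0,0,0],[0,0,0],[0,0,0]]}'
python3 -m handwheel '{"grip":[0.5,0.5,0.5,0.5,0.5],"slide":[[-0.0155,-0.046,0.025],[-0.031,-0.092,0.025],[-0.0465,-0.138,0.025],[-0.062,-0.184,0.025],[-0.0777,-0.23,0.025]],"angular":[[0,0,0],[0,0,0],[0,0,0],[0,0,0],[0,0,0]]}'
python3 -m handwheel '{"grip":[0.5,0.5,0.5],"slide":[[0,0,-0.03],[0,0,-0.03],[0,0,-0.03]],"angular":[[0,0,0],[0,0,0],[0,0,0]]}'
python3 -c "
from h import *
s=ctrl.sense();p,d=imaging.snapshot('wrist')
print(s['eef_pos'],s['wrist_force'],s['time_s'])
np.savez('pics/w4.npz',p=p,d=d,pos=s['eef_pos'],R=s['ee_rot'])
cv2.imwrite('pics/w4.png',cv2.resize(p[:,:,::-1],(768,576)))"
```

```text
time_s: 7.75
eef_pos: [0.5148, 0.2727, 0.2236]
ee_rot: [[0.986, -0.167, 0.001], [-0.167, -0.986, -0.0], [0.001, 0.0, -1.0]]
wrist_force: [0.3, -0.3, -0.4]
gripper_width: 0.006
grasp_force: 0.0
time_s: 8.25
eef_pos: [0.4364, 0.0405, 0.2466]
ee_rot: [[0.986, -0.168, 0.0], [-0.168, -0.986, -0.001], [0.0, 0.001, -1.0]]
wrist_force: [1.6, -0.7, 0.4]
gripper_width: 0.435
grasp_force: 0.0
time_s: 8.55
eef_pos: [0.4375, 0.0424, 0.2168]
ee_rot: [[0.986, -0.168, -0.001], [-0.168, -0.986, -0.0], [-0.001, 0.0, -1.0]]
wrist_force: [0.4, 0.7, 1.2]
gripper_width: 0.501
grasp_force: 0.0
[0.43752392 0.0423803  0.21679028] [0.39335788 0.66488722 1.24333017] 8.55
```

View pics/w4.png

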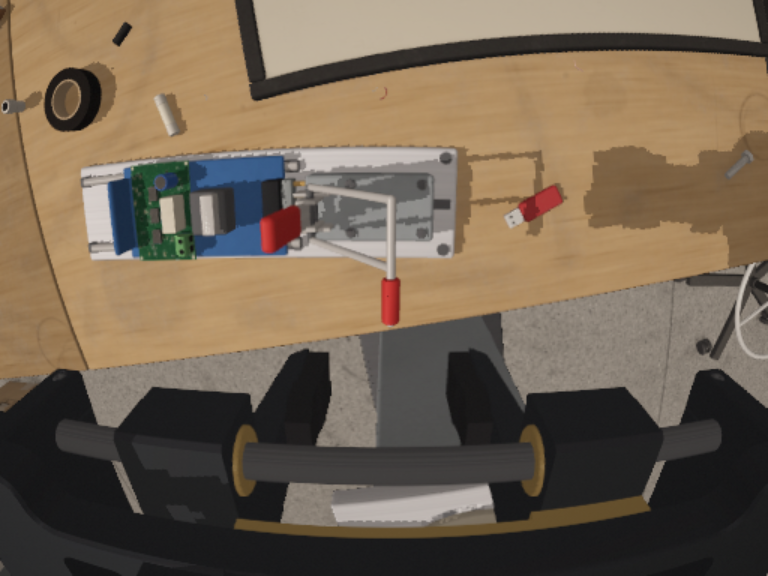

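```bash
python3 -c "
from h import *
f='pics/w4.npz';w=np.load(f);u=np.array([.1704,.9854]);v=np.array([-.9854,.1704])
J=lambda X:np.round(np.c_[(X[:,:2]-[.4933,.1491])@u,(X[:,:2]-[.4933,.1491])@v]*1e3,1)
for st,ce in red(w['p'],(150,90),(320,230)):print(st,ce,J(wray(f,ce,.112)),J(wray(f,ce,.1357)))
print(J(w['pos'][None]))
"
```

```text
[174 137  26  32 602] [186.24252492 152.03654485] [[-51.4   1.7]] [[-57.3  -2.8]]
[254 185  13  32 359] [259.63231198 200.50139276] [[-115.4   46.4]] [[-115.3   37.6]]
[[-114.7   36.8]]
```

```bash

python3 -m handwheel '{"grip":[0.5,0.5,0.8,0.8,0.8],"slide":[[0,0,-0.045],[0,0,-0.09],[0,0,-0.09],[0,0,-0.09],[0,0,-0.09]],"angular":[[0,0,0],[0,0,0],[0,0,0],[0,0,0],[0,0,0]]}'
python3 -m handwheel '{"grip":[0.8,0.8,0.8,0.8,0.8],"slide":[[0.0025,0.014,0.008],[0.0049,0.0281,0.013],[0.0068,0.039,0.015],[0.0088,0.0509,0.016],[0.0088,0.0509,0.016]],"angular":[[0,0,0],[0,0,0],[0,0,0],[0,0,0],[0,0,0]]}'
python3 -c "
from h import *
s=ctrl.sense();p,d=imaging.snapshot('wrist')
print(s['eef_pos'],s['wrist_force'],s['time_s'])
np.savez('pics/w5.npz',p=p,d=d,pos=s['eef_pos'],R=s['ee_rot'])
f='pics/w5.npz';w=np.load(f);u=np.array([.1704,.9854]);v=np.array([-.9854,.1704])
J=lambda X:np.round(np.c_[(X[:,:2]-[.4933,.1491])@u,(X[:,:2]-[.4933,.1491])@v]*1e3,1)
for st,ce in red(w['p'],(100,60),(420,330)):print(st,ce,J(wray(f,ce,.112)),J(wray(f,ce,.152)))
print(J(w['pos'][None]))
"
```

```text
time_s: 9.1
eef_pos: [0.4387, 0.0422, 0.1286]
ee_rot: [[0.986, -0.168, 0.004], [-0.168, -0.986, -0.001], [0.004, 0.0, -1.0]]
wrist_force: [0.4, -0.2, 0.6]
gripper_width: 0.255
grasp_force: 0.0
time_s: 9.6
eef_pos: [0.4464, 0.094, 0.143]
ee_rot: [[0.986, -0.167, 0.001], [-0.167, -0.986, 0.0], [0.001, -0.0, -1.0]]
wrist_force: [-0.7, 0.0, 0.6]
gripper_width: 0.199
grasp_force: 0.0
[0.44640853 0.0940349  0.14295235] [-0.70158151  0.04965543  0.60452246] 9.6
[229 152  27  48 968] [241.82747934 175.3677686 ] [[-51.7   2.8]] [[-54.   -8.1]]
[252 236  19  48 758] [260.48153034 259.88522427] [[-63.5  63. ]] [[-63.2  38.5]]
[[-62.3  36.8]]
```

```bash

python3 -m handwheel '{"grip":[0.8,0.8,0.8,0.8,0.8],"slide":[[0.0026,0.0152,-0.001],[0.0053,0.0304,-0.005],[0.0073,0.042,-0.012],[0.0093,0.0536,-0.021],[0.0118,0.0683,-0.038]],"angular":[[0,0,0],[0,0,0],[0,0,0],[0,0,0],[0,0,0]]}'
python3 -m handwheel '{"grip":[0.8,0.8,0.8,0.8],"slide":[[0.0007,0.004,-0.007],[0.0014,0.0079,-0.014],[0.0021,0.0119,-0.024],[0.0021,0.0119,-0.024]],"angular":[[0,0,0],[0,0,0],[0,0,0],[0,0,0]]}'
python3 -m handwheel '{"grip":[0.8,0.8,0.8,0.8,0.8],"slide":[[0,0,0.02],[0,0,0.04],[0,0,0.08],[0,0,0.12],[0,0,0.16]],"angular":[[0,0,0],[0,0,0],[0,0,0],[0,0,0],[0,0,0]]}'
python3 -c "
from h import *
s=ctrl.sense();p,d=imaging.snapshot('wrist')
print(s['eef_pos'],s['wrist_force'],s['time_s'])
np.savez('pics/w6.npz',p=p,d=d,pos=s['eef_pos'],R=s['ee_rot'])
f='pics/w6.npz';w=np.load(f);u=np.array([.1704,.9854]);v=np.array([-.9854,.1704])
J=lambda X:np.round(np.c_[(X[:,:2]-[.4933,.1491])@u,(X[:,:2]-[.4933,.1491])@v]*1e3,1)
for st,ce in red(w['p'],(100,60),(420,330)):print(st,ce,J(wray(f,ce,.112)),J(wray(f,ce,.05)))
print(J(w['pos'][None]))
cv2.imwrite('pics/w6.png',cv2.resize(p[60:300,100:420,::-1],(800,600),interpolation=cv2.INTER_CUBIC))"
```

```text
time_s: 10.15
eef_pos: [0.4583, 0.1617, 0.104]
ee_rot: [[0.986, -0.169, 0.001], [-0.169, -0.986, 0.0], [0.001, -0.0, -1.0]]
wrist_force: [0.3, 0.2, -0.2]
gripper_width: 0.2
grasp_force: 0.0
time_s: 10.55
eef_pos: [0.4599, 0.1734, 0.0793]
ee_rot: [[0.986, -0.168, -0.001], [-0.168, -0.986, 0.0], [-0.001, 0.0, -1.0]]
wrist_force: [0.9, 3.8, 1.1]
gripper_width: 0.197
grasp_force: 1.9
time_s: 11.05
eef_pos: [0.4595, 0.1724, 0.2416]
ee_rot: [[0.986, -0.169, -0.001], [-0.169, -0.986, -0.001], [-0.001, 0.001, -1.0]]
wrist_force: [0.8, 0.1, -1.0]
gripper_width: 0.196
grasp_force: 0.0
[0.45954872 0.17235438 0.24163985] [ 0.75725528  0.08485122 -1.01729837] 11.05
[329 134  19  28 386] [337.96891192 147.43782383] [[-58.8   2. ]] [[-76.   12.7]]
[246 157   8  22 169] [249.52071006 167.63905325] [[25.9 22.6]] [[27.8 37.9]]
[[17.2 37.2]]
```

View pics/w6.png

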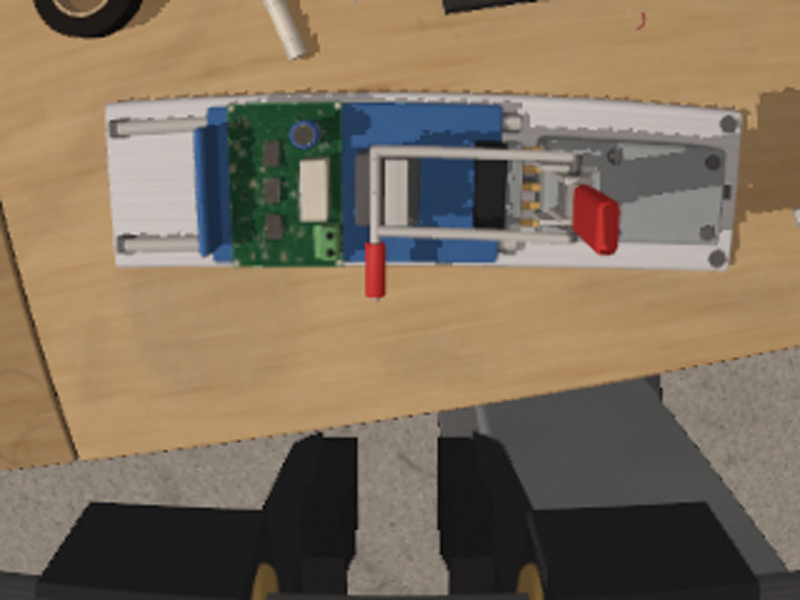

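```bash

python3 -m handwheel '{"grip":[1,1,1,1,1],"slide":[[0.016,-0.02,0],[0.031,-0.038,0],[0.031,-0.038,-0.045],[0.031,-0.038,-0.09],[0.031,-0.038,-0.09]],"angular":[[0,0,0],[0,0,0],[0,0,0],[0,0,0],[0,0,0]]}'
python3 - <<'E'
from h import *
u=np.array([.1704,.9854]);v=np.array([-.9854,.1704])
J=lambda X:np.round(np.c_[(X[:,:2]-[.4933,.1491])@u,(X[:,:2]-[.4933,.1491])@v]*1e3,1)
s=ctrl.sense();print(J(s['eef_pos'][None]))
f='pics/w6.npz';w=np.load(f);h=red(w['p'],(320,100),(360,200))[0][0];print(h)
# lever side profile: camera ray of the tip/base columns against radius 87/39 from pivot (-63,50)
y=h[1]+h[3]/2
for nm,cols,r in(('tip',[h[0],h[0]+h[2]-1],87),('base',[h[0],h[0]+h[2]-1],39)):
  for c in cols:
    print(nm,c,[(a,(J(wray(f,[[c,y]],.05+r*np.sin(np.radians(a))/1e3))[0,0]+63-r*np.cos(np.radians(a))).round(1)) for a in(80,85,90,95)])
E
```

```text
time_s: 11.6
eef_pos: [0.4882, 0.1342, 0.1457]
ee_rot: [[0.986, -0.169, -0.011], [-0.169, -0.986, -0.001], [-0.011, 0.003, -1.0]]
wrist_force: [-0.2, -0.5, 0.5]
gripper_width: 0.004
grasp_force: 0.0
[[-15.5   2.5]]
[329 134  19  28 386]
tip 329 [(80, np.float64(3.8)), (85, np.float64(11.5)), (90, np.float64(19.2)), (95, np.float64(26.7))]
tip 347 [(80, np.float64(-12.8)), (85, np.float64(-4.9)), (90, np.float64(2.8)), (95, np.float64(10.3))]
base 329 [(80, np.float64(0.5)), (85, np.float64(4.0)), (90, np.float64(7.5)), (95, np.float64(10.8))]
base 347 [(80, np.float64(-19.1)), (85, np.float64(-15.6)), (90, np.float64(-12.1)), (95, np.float64(-8.8))]
```

```bash

python3 -m handwheel '{"grip":[1,1,1],"slide":[[0,0,-0.02],[0,0,-0.04],[0,0,-0.04]],"angular":[[0,0,0],[0,0,0],[0,0,0]]}'
python3 -m handwheel '{"grip":[1,1,1,1,1],"slide":[[-0.0026,-0.0148,0],[-0.0044,-0.0256,0.001],[-0.0058,-0.0335,0.001],[-0.0072,-0.0419,0],[-0.0085,-0.0493,-0.002]],"angular":[[0,0,0],[0,0,0],[0,0,0],[0,0,0],[0,0,0]]}'
python3 chk.py
```

```text
time_s: 11.9
eef_pos: [0.4906, 0.1349, 0.1102]
ee_rot: [[0.986, -0.168, -0.002], [-0.168, -0.986, -0.001], [-0.002, 0.001, -1.0]]
wrist_force: [0.3, -0.5, -0.1]
gripper_width: 0.004
grasp_force: 0.0
time_s: 12.4
eef_pos: [0.4826, 0.085, 0.1088]
ee_rot: [[0.986, -0.169, 0.001], [-0.169, -0.986, -0.0], [0.001, -0.0, -1.0]]
wrist_force: [0.4, 1.3, 1.1]
gripper_width: 0.003
grasp_force: 0.4
x -65.01 F 1.35
```

```bash

python3 -m handwheel '{"grip":[1,1,1,1,1],"slide":[[-0.0014,-0.0079,-0.002],[-0.0026,-0.0148,-0.006],[-0.0037,-0.0217,-0.011],[-0.0047,-0.0271,-0.017],[-0.0056,-0.0325,-0.024]],"angular":[[0,0,0],[0,0,0],[0,0,0],[0,0,0],[0,0,0]]}'
python3 chk.py; python3 -c "
from h import *
p,d=imaging.snapshot('top')
u=np.array([.1704,.9854])
for st,ce in red(p,(240,150),(370,250)):
  print(st,ce,[(z,(((ray('top',ce,z)[0,:2]-[.4933,.1491])@u)*1e3).round(1)) for z in(.05,.08)])"
```

```text
time_s: 12.9
eef_pos: [0.477, 0.0528, 0.084]
ee_rot: [[0.986, -0.168, 0.001], [-0.168, -0.986, -0.0], [0.001, 0.0, -1.0]]
wrist_force: [0.3, 1.0, 5.4]
gripper_width: 0.007
grasp_force: 1.9
x -97.7 F 1.0
[267 215   6  11  46] [269.52173913 219.84782609] [(0.05, np.float64(17.8)), (0.08, np.float64(17.9))]
```

```bash

python3 -m handwheel '{"grip":[1,1,1,1,1],"slide":[[-0.0009,-0.0054,-0.009],[-0.0015,-0.0089,-0.019],[-0.0018,-0.0103,-0.026],[-0.0019,-0.0108,-0.030],[-0.0019,-0.0108,-0.030]],"angular":[[0,0,0],[0,0,0],[0,0,0],[0,0,0],[0,0,0]]}'
python3 -m handwheel '{"grip":[1,1],"slide":[[0,0,-0.002],[0,0,-0.002]],"angular":[[0,0,0],[0,0,0]]}'
```

```text
time_s: 13.45
eef_pos: [0.4745, 0.0426, 0.0548]
ee_rot: [[0.986, -0.168, -0.001], [-0.168, -0.986, -0.0], [-0.001, 0.0, -1.0]]
wrist_force: [-5.5, -0.8, 12.8]
gripper_width: -0.001
grasp_force: 6.5
time_s: 13.65
eef_pos: [0.4746, 0.0426, 0.0544]
ee_rot: [[0.986, -0.168, 0.001], [-0.168, -0.986, -0.001], [0.001, 0.001, -1.0]]
wrist_force: [-12.1, -1.3, 35.6]
gripper_width: 0.008
grasp_force: 17.9
```

```bash

python3 -m handwheel '{"grip":[1,1,1,1,1],"slide":[[0,0,0.01],[0,0,0.04],[0,0,0.08],[0,0,0.12],[0,0,0.16]],"angular":[[0,0,0],[0,0,0],[0,0,0],[0,0,0],[0,0,0]]}'
python3 -m handwheel '{"grip":[1,1,1,1,1],"slide":[[0,0,0.03],[0,0,0.06],[0,0,0.08],[0,0,0.08],[0,0,0.08]],"angular":[[0,0,0],[0,0,0],[0,0,0],[0,0,0],[0,0,0]]}'
python3 -c "
from h import *
s=ctrl.sense();p,d=imaging.snapshot('wrist')
np.savez('pics/w7.npz',p=p,d=d,pos=s['eef_pos'],R=s['ee_rot'])
f='pics/w7.npz';w=np.load(f);u=np.array([.1704,.9854]);v=np.array([-.9854,.1704])
J=lambda X:np.round(np.c_[(X[:,:2]-[.4933,.1491])@u,(X[:,:2]-[.4933,.1491])@v]*1e3,1)
for st,ce in red(w['p'],(100,60),(420,330)):print(st,ce,J(wray(f,ce,.054)),J(wray(f,ce,.05)),'x-ends',J(wray(f,[[st[0]-.5,ce[1]],[st[0]+st[2]-.5,ce[1]]],.0545)).tolist())
for st,ce in red(w['p'],(50,60),(420,330),1):
  if st[4]>100: print('b',st,J(wray(f,[[st[0]-.5,ce[1]],[st[0]+st[2]-.5,ce[1]]],.051)).tolist())
"
```

```text
time_s: 14.15
eef_pos: [0.4746, 0.0427, 0.2136]
ee_rot: [[0.986, -0.168, -0.001], [-0.168, -0.986, 0.0], [-0.001, -0.0, -1.0]]
wrist_force: [0.4, -0.6, 0.4]
gripper_width: 0.004
grasp_force: 0.0
time_s: 14.65
eef_pos: [0.4747, 0.0426, 0.2912]
ee_rot: [[0.986, -0.168, -0.001], [-0.168, -0.986, 0.0], [-0.001, 0.0, -1.0]]
wrist_force: [0.1, 0.7, 0.4]
gripper_width: 0.001
grasp_force: 0.0
[335 143  24  20 261] [346.48275862 152.09578544] [[-225.9  -10.5]] [[-227.1   -9.8]] x-ends [[-208.9, -10.2], [-243.0, -11.1]]
[253 152  36  15 519] [270.86897881 158.97109827] [[-123.9    0.4]] [[-124.1    1.3]] x-ends [[-99.7, 0.4], [-147.1, 0.2]]
[166 177   7  18 111] [169.05405405 185.47747748] [[16.7 37. ]] [[18.  38.2]] x-ends [[21.8, 36.8], [11.5, 36.8]]
b [156 128  54  21 799] [[31.9, -32.8], [-43.2, -30.5]]
b [109 131  17  50 542] [[109.1, -4.7], [80.8, -3.8]]
b [180 148  20  22 361] [[-0.5, 0.0], [-28.5, 0.5]]
b [171 175  40   7 233] [[14.5, 26.3], [-42.4, 26.6]]
```

```bash
python3 -c "
from workcell import ctrl
print(ctrl.sign_off())"
```

```text
the job is handed in; nothing more can be done
None
```

The job is handed in at 14.7 s: the carriage met the contacts at about 9 N, the loop bar sits behind the keeper, and the lever stayed fully down after I lifted off; seating the lever peaked at about 36 N vertical at the wrist, and I placed the bar from camera positions without tugging the carriage to test the latch.

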